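# Press a trimming-tool handle home with the ratchet clamp, then let the clamp off

## Robot

A 7-joint arm with a two-finger parallel gripper is mounted at the origin on the work surface. World frame = base frame: x ahead of the robot, y to its left, z up, the work surface at z = 0. Lengths are in m, angles in rad, forces in N, time in s.
With the tool pointing down it reaches from about 0.4 to 0.9 m from the base axis. Payload 5.5 kg.
Tool frame: the origin (TCP) lies on the front face of the gripper's body, between the roots of the fingers; the fingertips stand 66 mm ahead of it and the grasp point (between the pads) lies 47 mm ahead of it (grasp_offset is the distance from the TCP to the grasp point, in m); x points along the fingers, z is the direction in which the jaws open and shut, and the axes are right-handed (so a half turn about x gives the same grasp; the last joint's range is limited). The gripper opens to 92 mm and grips with 3 to 60 N. Pads are 19 mm wide; open, the fingers measure 130 mm over their backs; the gripper's body (75 mm by 190 mm) begins 47 mm behind the grasp point.
Start: joints at [-0.92, 0.501, -0.427, 1.55, 0.221, 1.138, -0.21], TCP at [0.246, 0.602, 0.292] pointing down, gripper open.
Joint ranges: [-2.88, 2.88], [-0.31, 2.03], [-1.54, 1.56], [0.2, 2.42], [-1.41, 4.55], [0.19, 2.02], [-2.57, 2.57]. Speed limits (rad/s): [2.57, 2.57, 3.14, 3.14, 3.14, 3.14, 3.14].

## Interface

Orientations are given as a unit quaternion [w, x, y, z].
In Python, from workcell import get_obs, snapshot, camera_model, finish_job, outline_of, grasp_offset gives the robot as it stands. The module is installed in compiled form; this text tells all that it offers.
- The arm moves only by the tool jog_arm, never from a script. Its argument "series" is a list of rows, each a list of 7 numbers: the turn, a rotation vector about the tool's x, y, z scaled (see below), then the shift along the tool's x, y, z scaled (see below), then the closure, from 0 (fully open) to 1 (shut). A call has 1 to 20 rows; each row is the pose to reach, as a shift and turn from the pose commanded when the call began, along the tool's axes at that moment, turning the shorter way round; what a row does not reach only later rows make up. The controller multiplies each number of a shift by 300 mm and each number of a turn by 180 degrees. A row lasts 1/10 s, in which the tool goes at most 50 mm and 8.59 degrees, less where a joint would pass 70% of its speed; a pose out of reach is approached as far as the arm can. A call with a number of a shift or a turn outside -1 to 1 is refused whole. A call with a gripper value outside its range is refused whole. The fingers move at their own pace and stop on an object; the grip force is fixed at half the most. Time passes only in rows, so rows that repeat a pose let the fingers close. It gives the time, the measured TCP pose, the force and the opening at its end, in the units of the state.
- get_obs(): the state, without advancing time (a new reading comes with each control period).
- snapshot(name): name is "scene" or "top"; returns the picture (420x560x3 uint8, red, green, blue); there is no depth.
- camera_model(name): a dict with "mtx" (3x3 intrinsics, pixels), "dist" ([k1, k2, p1, p2, k3] as OpenCV has them; the pictures are not rectified), "T" (4x4, takes a point from camera to world coordinates). Camera axes: x right, y down, z forward; pixel columns grow to the right and rows downward; lengths in m; the calibration is good to about 2 mm. A picture is of the moment at which its call begins. camera_model takes no time and is no camera call.
- finish_job(): hands the job in, once; it reports no verdict.
Trained networks look in the newest picture that a camera, given by its name, has taken for a name from the list of things; names that differ only in an ending like _2 or _b are one class to them, and where a whole thing is asked for, a point or a joint stands for the part that bears it (a point fixed in the world has none). Each returns a list of dicts, best first, with "conf" (0 to 1); they miss things now and then, are a little off and sometimes report something else, mostly with a low value. They report only what shows in the picture. A call takes as long as a camera call.
- outline_of(camera, query): "pixels" (420x560 bool, what is visible of it) and "at" ([column, row] in pixels, amid what is visible of it).
The state is a dict: "time": time; "q": joint angles; "joint_vel": joint speeds; "joint_efforts": joint torques, N m; "eef_pos": TCP position; "eef_rot": TCP orientation; "contact_force": force on the tool from outside, world axes, zero at the start; "wrist_torque": the same for the moment, N m; "grip_width": finger opening in m.
Only numpy, scipy, OpenCV 4.12 (cv2) and the standard library are available. Lean on these libraries where they do the work, as an engineer would, in place of code of your own. Each camera call takes 0.05 s, during which the arm holds its last target. There are 200 camera calls.

## Task

Press the loose wooden handle fully home into the steel ferrule with the ratchet scissor clamp: close the clamp by its free finger ring until the handle bottoms and the ratchet holds it firmly there by itself with you off the clamp. Then release the ratchet by pressing that ring sideways (down towards the bench) and let the clamp go wide open, leaving the handle home. Use firm but gentle force, do not touch the wooden handle itself, and leave the pottery alone.

Things in the scene. Friction and masses are not known exactly. Their poses are not given: they have to be found in the camera images.
- clamp: Steel scissor clamp lying flat, bolted to a board (125x165x20 mm) that cannot shift. Origin: on the hinge axis at bench height; z up, -x to the two finger rings, +x to the jaws. Steel parts 8 to 10 mm thick at 45 mm height, rack top 57 mm. The rings overhang the bare bench; the +y one (centre x -130, y +50) is fixed, the -y one moves.
- hinge (a point): The clamp's upright hinge axis, at the height of its plane (45 mm).
- thumb_ring (a point): Centre of the moving finger ring, at its top face (50 mm high). Ring: outer diameter 36, hole 20, 10 mm thick, 136 mm from the hinge axis. It swings in plan: closing is clockwise from above, towards the fixed ring. Push its outer side with about 14 N to close firmly; over about 20 N splits the wood. Pressed down 5 to 8 mm its teeth part.
- moving_shank (a joint): Closing angle of the moving ring about the hinge, rad: 0 wide open (start), stop at 0.66. A spring opens it (2 to 3 N at the ring). Fourteen ratchet catches from 0.18 to 0.59, 0.032 apart (4.3 mm at the ring), each 2 to 4 N more to pass. Backing off loses up to one catch (about 7 N at the ring). Below 0.15 no tooth holds.
- handle (a joint): Sideways (downward) bend of the moving ring, rad: 0 at rest, 0.045 (ring 5 mm down) parts the teeth, stop at 0.09 (10 mm). Takes 7 to 14 N pressed at the ring. It springs back and the teeth catch again unless the ring swings open while held down; it may stick to what presses it, so lead it outwards along its arc, still pressed, past the last tooth.
- jaw: Moving steel jaw; its round nose (16 mm) bears on the butt of the wooden handle 60 mm from the hinge. Origin on the hinge axis at bench height. Once the handle bottoms the jaw springs: about 1.6 N more at the ring per mm, 2.2 N at the jaw per N at the ring. Held firmly is over 6 N at the jaw; over 38 N splits the wood.
- tool_handle: Loose wooden handle (cylinder, diameter 22, length 70 mm, 30 g) lying in a wooden trough, front end already in the ferrule: a fixed steel tube (bore 25 mm) at clamp x +60, y -85 to -45 mm. Origin at its middle; its y axis runs along it, -y into the ferrule.
- handle_mid (a point): Middle of the wooden handle. Starts at clamp x +60, y -14 to -12 mm; bottoms somewhere between y -39 and -21 mm: the depth differs from ferrule to ferrule and cannot be seen, only felt as the clamp stiffens.
- tripod_bowl_mid (a point): Bystander: upturned clay bowl with three feet, diameter 140 mm, 72 mm high; point half-way up.
- small_bowl_mid (a point): Bystander: open bowl, diameter 110 mm, 45 mm high; point half-way up.
- slip_cup_mid (a point): Bystander: cup, diameter 72 mm, 75 mm high; point half-way up.

How it is judged:
By the outcome, as a careful person would: the job done as asked, in the order asked, and still so for the second after the job is handed in, with the robot touching nothing.
It also fails if it takes over 72 s, if anything falls off the work surface, if the arm or the gripper's body presses on something with over 40 N, if the wrist force passes 120 N, or if a joint passes its speed limit or range.

## Working session

There is one attempt and no reset: what is moved stays moved. The work goes in short steps, Python scripts to look and compute and a tool call to move; the robot and the scene stay as the last step left them, time stands still between calls to the robot, and variables do not carry over. Pictures are saved under pics/ and viewed, about 8 in all and at most 12, crops included, and the job is handed in when it is done.

Besides the shell and the picture viewer there is one more tool, called after "Emit:" in YAML: its name, and indented under it one key for each argument. jog_arm: Moves the arm, as the interface text tells. Shifts and turns lie within -1 to 1; 1 stands for 300 mm of shift or 180 degrees of turn. Its arguments: {"type":"object","properties":{"series":{"type":"array","items":{"type":"array","items":{"type":"number"}}}},"required":["series"]}

```bash
mkdir -p pics; cat > h.py <<'E'
import numpy as np, cv2
from workcell import *
from scipy.spatial.transform import Rotation as R
def ray(cam,px):
    m=camera_model(cam);K=np.array(m["mtx"]);d=np.array(m["dist"]);T=np.array(m["T"])
    p=cv2.undistortPoints(np.array([[px]],float),K,d)[0,0]
    return T[:3,3],T[:3,:3]@np.array([p[0],p[1],1])
def atz(cam,px,z):
    o,v=ray(cam,px);return o+v*(z-o[2])/v[2]
def proj(cam,P):
    m=camera_model(cam);T=np.linalg.inv(np.array(m["T"]))
    return cv2.projectPoints(np.atleast_2d(P).astype(float),cv2.Rodrigues(T[:3,:3])[0],T[:3,3],np.array(m["mtx"]),np.array(m["dist"]))[0][:,0]
def Rt():
    w,x,y,z=get_obs()["eef_rot"];return R.from_quat([x,y,z,w])
E
python3 - <<'E'
from h import *
for c in("scene","top"):
    cv2.imwrite(f"pics/{c}0.png",snapshot(c)[:,:,::-1])
    print(c,np.round(camera_model(c)["T"],3).tolist())
    for q,z in(("hinge",.045),("thumb_ring",.05),("handle_mid",.03),("tripod_bowl_mid",.036),("small_bowl_mid",.022),("slip_cup_mid",.037),("clamp",.045),("jaw",.045),("tool_handle",.045)):
        for r in outline_of(c,q)[:2]: print(q,round(r["conf"],2),np.round(r["at"],1),np.round(atz(c,r["at"],z),3),r["pixels"].sum())
o=get_obs();print(o, grasp_offset if not callable(grasp_offset) else grasp_offset());print(Rt().as_matrix().round(3))
E
```

```text
scene [[-0.149, 0.725, -0.672, 1.447], [0.989, 0.1, -0.112, 0.155], [-0.013, -0.681, -0.732, 0.988], [0.0, 0.0, 0.0, 1.0]]
hinge 0.86 [267.2 240.4] [ 0.682 -0.018  0.045] 2515
thumb_ring 0.74 [267.4 205.9] [ 0.554 -0.04   0.05 ] 218
handle_mid 0.71 [263. 248.] [ 0.699 -0.028  0.03 ] 202
tripod_bowl_mid 0.65 [407.6 247.4] [0.646 0.372 0.036] 1629
small_bowl_mid 0.71 [169.7 185.3] [ 0.479 -0.378  0.022] 696
slip_cup_mid 0.89 [169.8 224.9] [ 0.657 -0.314  0.037] 731
clamp 0.81 [265.9 240.7] [ 0.684 -0.022  0.045] 2741
jaw 0.5 [283.1 244.3] [0.69  0.028 0.045] 152
tool_handle 0.69 [261.6 245.4] [ 0.702 -0.03   0.045] 204
top [[-0.003, -0.999, 0.05, 0.52], [-1.0, 0.004, 0.028, -0.018], [-0.028, -0.05, -0.998, 1.012], [0.0, 0.0, 0.0, 1.0]]
hinge 0.57 [293.9 163.6] [ 0.662 -0.033  0.045] 3809
thumb_ring 0.89 [296.1 214.2] [ 0.547 -0.037  0.05 ] 304
handle_mid 0.67 [290. 146.] [ 0.705 -0.024  0.03 ] 285
tripod_bowl_mid 0.91 [119.3 183.1] [0.621 0.368 0.036] 2773
small_bowl_mid 0.87 [447.5 236.2] [ 0.497 -0.38   0.022] 1947
small_bowl_mid 0.73 [292.7 144.8] [ 0.709 -0.031  0.022] 283
slip_cup
[... 362 characters left out ...]
  1.13829386, -0.2102932 ]), 'joint_vel': array([ 5.08216260e-04,  2.50767253e-04, -6.46285618e-05,  4.20723323e-04,
        1.32705875e-03, -4.07990186e-04,  1.07287865e-03]), 'joint_efforts': array([-2.71955159e-04, -5.66458046e+01, -5.81079036e+00, -2.79509568e+01,
       -6.67745364e-02,  2.09386490e-02,  5.34053049e-05]), 'eef_pos': array([0.24575108, 0.60175509, 0.29223065]), 'eef_rot': array([ 0.58696268, -0.39430529,  0.58694743,  0.3943233 ]), 'contact_force': array([ 0.72786887, -0.05105524,  0.19006303]), 'wrist_torque': array([ 0.0188251 , -0.04055483,  0.00640273]), 'grip_width': 0.09137965199833056} 0.0467
[[ 0.    -0.926  0.378]
 [ 0.     0.378  0.926]
 [-1.     0.     0.   ]]
```

View pics/top0.png

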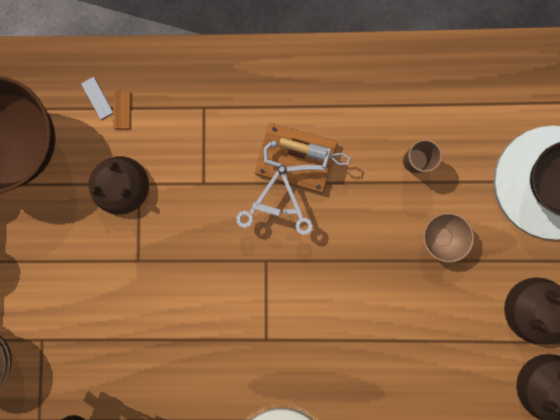

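View pics/scene0.png

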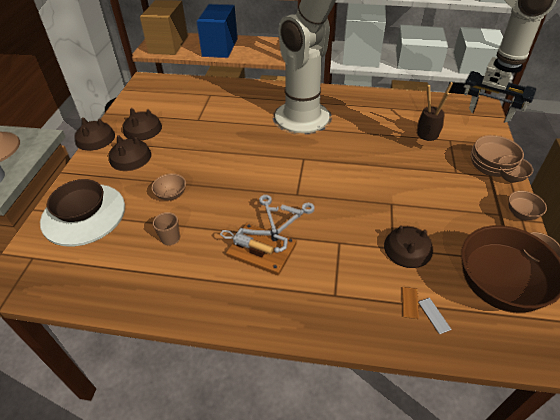

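```bash
python3 - <<'E'
from h import *
a=cv2.imread("pics/top0.png")[110:250,220:370];b=cv2.imread("pics/scene0.png")[185:275,210:320]
a=cv2.resize(a,None,fx=4,fy=4,interpolation=cv2.INTER_CUBIC)
cv2.imwrite("pics/t1.png",a)
r=outline_of("top","thumb_ring")[0]
ys,xs=np.where(r["pixels"]);print(xs.min(),xs.max(),ys.min(),ys.max())
E
```

```text
284 311 179 233
```

View pics/t1.png

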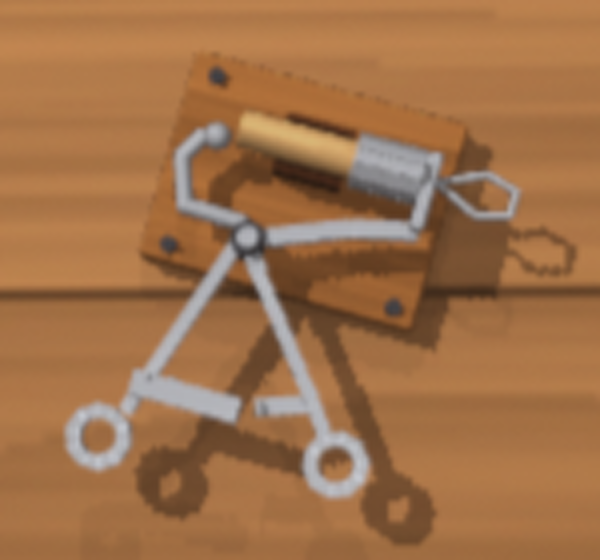

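```bash
python3 - <<'E'
from h import *
H=atz("top",(281.6,169.3),.05);F=atz("top",(244.4,218.8),.05);M=atz("top",(303.8,225.8),.05)
print(H,F,M)
for n,p in(("F",F),("M",M)): d=p-H;print(n,np.linalg.norm(d),np.degrees(np.arctan2(d[1],d[0])))
phi=np.arctan2(*(F-H)[1::-1])-np.arctan2(50,-130);print("yaw",np.degrees(phi))
ma=np.arctan2(*(M-H)[1::-1])-phi;print("M clampframe deg",np.degrees(ma)%360)
print(proj("scene",[H,F,M]))
E
```

```text
[ 0.64849182 -0.00525948  0.05      ] [0.53743555 0.07851853 0.05      ] [ 0.52140117 -0.05437915  0.05      ]
F 0.13911236597446477 142.9700327939627
M 0.13625261972196298 -158.8688217772384
yaw -15.992456180615497
M clampframe deg 217.1236344033771
[[273.66566795 230.71350409]
 [307.35345517 205.82086201]
 [264.59700748 197.81825754]]
```

```bash
cat >> h.py <<'E'
H=np.array([.6485,-.0053]);A0=np.radians(201.13);RR=.136
def pose(th,gap,tipz,dr=0):
    "TCP pose: ring angle th, tool axis 'gap' m behind ring centre on outer side, fingertip height"
    a=A0-th; r=np.array([np.cos(a),np.sin(a)]); t=np.array([np.sin(a),-np.cos(a)])
    p=H+(RR+dr)*r-gap*t
    z=np.array([*-r,0]);x=np.array([0,0,-1.]);y=np.cross(z,x)
    return np.array([*p,tipz+.066]),R.from_matrix(np.c_[x,y,z])
def row(p,Rn,p0=None,R0=None):
    if p0 is None: p0=np.array(get_obs()["eef_pos"]);R0=Rt()
    return np.r_[(R0.inv()*Rn).as_rotvec()/np.pi,R0.inv().apply(p-p0)/.3].round(4).tolist()
E
python3 - <<'E'
from h import *
p,Rn=pose(0,.0475,.15)
print(p,row(p,Rn)); print(row(np.array([.45,.25,.29]),Rn))
p0=np.array([.45,.25,.29]);print(row(p,Rn,p0,Rn))
E
```

```text
[ 0.53876702 -0.09863233  0.216     ] [0.2592, -0.0, -0.0, 0.254, -1.787, -1.7919]
[0.2592, -0.0, -0.0, 0.0074, -1.0736, -0.828]
[0.0, 0.0, 0.0, 0.2467, -1.1906, -0.1429]
```

Emit:
jog_arm:
  series:
    - [0.259,0,0,0,-0.97,-0.75,1]
    - [0.259,0,0,0,-0.97,-0.75,1]
    - [0.259,0,0,0,-0.97,-0.75,1]
    - [0.259,0,0,0,-0.97,-0.75,1]
    - [0.259,0,0,0,-0.97,-0.75,1]
    - [0.259,0,0,0,-0.97,-0.75,1]
    - [0.259,0,0,0,-0.97,-0.75,1]
    - [0.259,0,0,0,-0.97,-0.75,1]
    - [0.259,0,0,0,-0.97,-0.75,1]
    - [0.259,0,0,0,-0.97,-0.75,1]

```text
time: 2.05
eef_pos: [0.4299, 0.2838, 0.2924]
eef_rot: [0.695, -0.129, 0.695, 0.13]
contact_force: [-0.5, 0.6, -1.5]
grip_width: 0.0161
```

```bash
python3 - <<'E'
from h import *
p,Rn=pose(0,.0475,.15)
print(row(p,Rn),get_obs()["q"])
E
```

```text
[0.0, 0.0001, -0.0002, 0.2537, -1.3202, -0.1213] [-0.49372475  0.23391954 -0.1635388   1.8935522   0.04363279  1.01703848
 -0.30697677]
```

Emit:
jog_arm:
  series:
    - [0,0,0,0,-0.96,-0.12,1]
    - [0,0,0,0,-0.96,-0.12,1]
    - [0,0,0,0,-0.96,-0.12,1]
    - [0,0,0,0,-0.96,-0.12,1]
    - [0,0,0,0,-0.96,-0.12,1]
    - [0,0,0,0,-0.96,-0.12,1]
    - [0,0,0,0,-0.96,-0.12,1]

```text
time: 2.75
eef_pos: [0.5016, -0.0026, 0.2924]
eef_rot: [0.696, -0.129, 0.695, 0.127]
contact_force: [1.2, -0.6, -0.2]
grip_width: 0.0007
```

Emit:
jog_arm:
  series:
    - [0,0,0,0.12,-0.36,0,1]
    - [0,0,0,0.25,-0.36,0,1]
    - [0,0,0,0.25,-0.36,0,1]
    - [0,0,0,0.25,-0.36,0,1]
    - [0,0,0,0.25,-0.36,0,1]
    - [0,0,0,0.25,-0.36,0,1]

```text
time: 3.35
eef_pos: [0.5402, -0.0959, 0.2179]
eef_rot: [0.695, -0.131, 0.694, 0.132]
contact_force: [0.1, 0.2, 0.8]
grip_width: 0.0004
```

```bash
python3 - <<'E'
from h import *
p,Rn=pose(0,.0475,.033)
print(row(p,Rn),get_obs()["q"],get_obs()["contact_force"],get_obs()["grip_width"])
E
```

```text
[0.0014, 0.0005, -0.0003, 0.3964, -0.007, -0.0084] [ 0.05245567  0.37612054  0.09207167  1.8906012  -0.0458975   0.87592224
  0.54064114] [0.11505678 0.22322267 0.80999035] 0.00036835975890231703
```

Emit:
jog_arm:
  series:
    - [0,0,0,0.13,-0.01,-0.008,1]
    - [0,0,0,0.26,-0.01,-0.008,1]
    - [0,0,0,0.396,-0.01,-0.008,1]
    - [0,0,0,0.396,-0.01,-0.008,1]
    - [0,0,0,0.396,-0.01,-0.008,1]
    - [0,0,0,0.396,-0.01,-0.008,1]

```text
time: 3.95
eef_pos: [0.5404, -0.1019, 0.1011]
eef_rot: [0.697, -0.131, 0.693, 0.13]
contact_force: [0.8, 0.6, 0.3]
grip_width: 0.0009
```

```bash
python3 - <<'E'
from h import *
p,Rn=pose(0,.0475,.033)
print(row(p,Rn),get_obs()["contact_force"])
b=snapshot("scene")[:,:,::-1][160:285,200:350]
cv2.imwrite("pics/s2.png",cv2.resize(b,None,fx=4.5,fy=4.5,interpolation=cv2.INTER_CUBIC))
E
```

```text
[0.0005, 0.0013, 0.0005, 0.007, 0.0122, -0.001] [0.81428195 0.5896811  0.34259711]
```

View pics/s2.png

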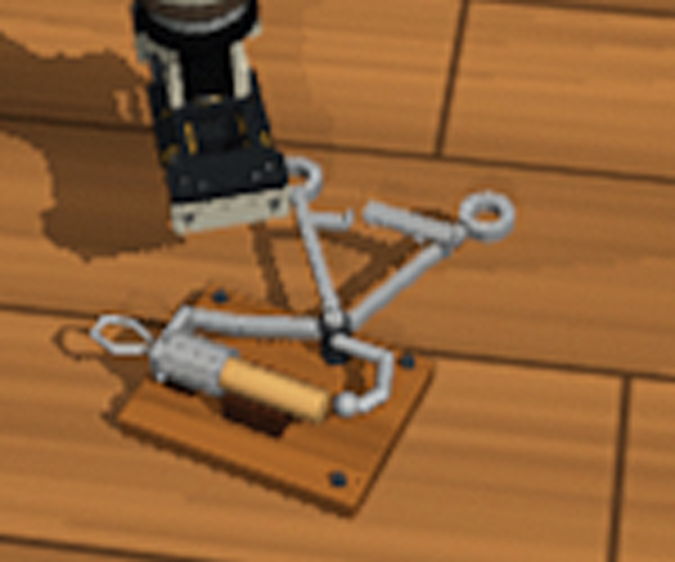

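```bash
python3 - <<'E'
from h import *
for d in(.03,.0147,.12,.15):
    print(d,row(*pose(d,.0275,.033),*pose(0,.0275,.033)))
E
```

```text
0.03 [0.0095, 0.0, 0.0, 0.0, 0.0136, -0.0025]
0.0147 [0.0047, 0.0, 0.0, 0.0, 0.0067, -0.0013]
0.12 [0.0382, 0.0, 0.0, 0.0, 0.0549, -0.0077]
0.15 [0.0477, 0.0, 0.0, 0.0, 0.0688, -0.0086]
```

Emit:
jog_arm:
  series:
    - [0,0,0,0,0.03,0,1]
    - [0,0,0,0.003,0.06,0,1]
    - [0,0,0,0.003,0.07,0,1]
    - [0,0,0,0.003,0.07,0,1]
    - [0,0,0,0.003,0.07,0,1]

```text
time: 4.5
eef_pos: [0.5308, -0.0829, 0.0976]
eef_rot: [0.695, -0.13, 0.695, 0.13]
contact_force: [-0.3, 0.1, 0.2]
grip_width: 0.0003
```

```bash
cat >> h.py <<'E'
def st():
    o=get_obs();p=np.array(o["eef_pos"]);Rm=Rt().as_matrix();y=Rm[:2,1];z=Rm[:2,2]
    d=p[:2]-H;f=np.array(o["contact_force"])
    # ring angle if in contact at gap .0275
    a=np.arctan2(d[1],d[0])%(2*np.pi);g=.0275
    print("t",round(o["time"],2),"th",round(A0-a+np.arcsin(g/np.hypot(*d)),4),"yawth",round(A0-np.pi-np.arctan2(z[1],z[0]),3),"rad",round(-d@z,4),"tip",round(p[2]-.066,4),"Fy",round(-f[:2]@y,2),"Fz",round(-f[:2]@z,2),"Fup",round(f[2],2))
E
python3 -c "
from h import *
st()"
```

```text
t 4.5 th -0.0174 yawth -0.001 rad 0.1378 tip 0.0316 Fy -0.14 Fz 0.23 Fup 0.24
```

Emit:
jog_arm:
  series:
    - [0.005,0,0,0,0.007,-0.001,1]
    - [0.01,0,0,0,0.014,-0.0025,1]
    - [0.014,0,0,0,0.021,-0.0035,1]
    - [0.019,0,0,0,0.027,-0.0045,1]
    - [0.024,0,0,0,0.034,-0.0055,1]
    - [0.029,0,0,0,0.041,-0.0065,1]
    - [0.033,0,0,0,0.048,-0.007,1]
    - [0.038,0,0,0,0.055,-0.0077,1]
    - [0.038,0,0,0,0.055,-0.0077,1]
    - [0.038,0,0,0,0.055,-0.0077,1]

```text
time: 5.5
eef_pos: [0.5223, -0.0684, 0.0974]
eef_rot: [0.701, -0.088, 0.702, 0.088]
contact_force: [-1.1, -2.6, 0.2]
grip_width: 0.0007
```

```bash
python3 -c "
from h import *
st()
for c in('top',):
  cv2.imwrite('pics/t3.png',cv2.resize(snapshot(c)[110:250,220:370,::-1],None,fx=4,fy=4,interpolation=cv2.INTER_CUBIC))"
```

```text
t 5.5 th 0.1009 yawth 0.119 rad 0.1379 tip 0.0314 Fy 2.29 Fz 1.71 Fup 0.19
```

View pics/t3.png

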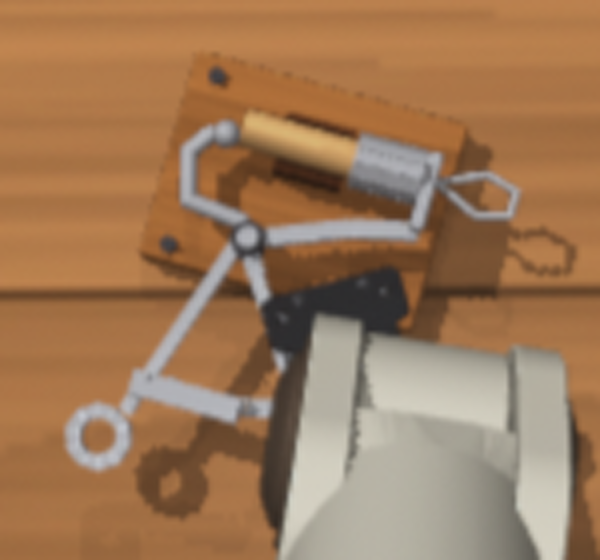

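Emit:
jog_arm:
  series:
    - [0.005,0,0,0,0.007,-0.001,1]
    - [0.01,0,0,0,0.014,-0.0025,1]
    - [0.014,0,0,0,0.021,-0.0035,1]
    - [0.019,0,0,0,0.027,-0.0045,1]
    - [0.024,0,0,0,0.034,-0.0055,1]
    - [0.024,0,0,0,0.034,-0.0055,1]

```text
time: 6.15
eef_pos: [0.5181, -0.0591, 0.0974]
eef_rot: [0.704, -0.061, 0.705, 0.061]
contact_force: [-2.7, -4.9, -0.0]
grip_width: 0.0006
```

```bash
python3 -c "
from h import *
st()"
```

```text
t 6.15 th 0.1734 yawth 0.195 rad 0.1377 tip 0.0314 Fy 4.33 Fz 3.47 Fup -0.02
```

Emit:
jog_arm:
  series:
    - [0.005,0,0,0,0.007,-0.001,1]
    - [0.0095,0,0,0,0.0136,-0.0025,1]
    - [0.0095,0,0,0,0.0136,-0.0025,1]
    - [0.0095,0,0,0,0.0136,-0.0025,1]

```text
time: 6.55
eef_pos: [0.5167, -0.0555, 0.0974]
eef_rot: [0.705, -0.051, 0.706, 0.051]
contact_force: [-1.7, -3.5, 0.6]
grip_width: 0.0001
```

```bash
python3 -c "
from h import *
st()"
```

```text
t 6.55 th 0.2013 yawth 0.225 rad 0.1377 tip 0.0314 Fy 3.23 Fz 2.2 Fup 0.6
```

Emit:
jog_arm:
  series:
    - [0.005,0,0,0,0.007,-0.001,1]
    - [0.0095,0,0,0,0.0136,-0.0025,1]
    - [0.0095,0,0,0,0.0136,-0.0025,1]
    - [0.0095,0,0,0,0.0136,-0.0025,1]

```text
time: 6.95
eef_pos: [0.5153, -0.0515, 0.0973]
eef_rot: [0.706, -0.041, 0.706, 0.04]
contact_force: [-2.5, -5.4, 0.0]
grip_width: 0.0005
```

```bash
python3 -c "
from h import *
st()"
```

```text
t 6.95 th 0.2312 yawth 0.254 rad 0.1376 tip 0.0313 Fy 5.11 Fz 3.09 Fup 0.02
```

Emit:
jog_arm:
  series:
    - [0.005,0,0,0,0.007,-0.001,1]
    - [0.0095,0,0,0,0.0136,-0.0025,1]
    - [0.0095,0,0,0,0.0136,-0.0025,1]
    - [0.0095,0,0,0,0.0136,-0.0025,1]

```text
time: 7.35
eef_pos: [0.5142, -0.0487, 0.0974]
eef_rot: [0.706, -0.03, 0.707, 0.029]
contact_force: [-3.2, -6.9, -0.8]
grip_width: 0.0003
```

```bash
python3 -c "
from h import *
st()"
```

```text
t 7.35 th 0.2524 yawth 0.285 rad 0.1375 tip 0.0314 Fy 6.62 Fz 3.74 Fup -0.81
```

Emit:
jog_arm:
  series:
    - [0.0047,0,0,0,0.0067,-0.0013,1]
    - [0.0047,0,0,0,0.0067,-0.0013,1]
    - [0.0047,0,0,0,0.0067,-0.0013,1]

```text
time: 7.65
eef_pos: [0.5135, -0.0467, 0.0974]
eef_rot: [0.706, -0.025, 0.707, 0.024]
contact_force: [-2.3, -7.2, -0.0]
grip_width: 0.0003
```

```bash
python3 -c "
from h import *
st()"
```

```text
t 7.65 th 0.2672 yawth 0.3 rad 0.1375 tip 0.0314 Fy 7.06 Fz 2.75 Fup -0.01
```

Emit:
jog_arm:
  series:
    - [0.0047,0,0,0,0.0067,-0.0013,1]
    - [0.0047,0,0,0,0.0067,-0.0013,1]
    - [0.0047,0,0,0,0.0067,-0.0013,1]

```text
time: 7.95
eef_pos: [0.5131, -0.0455, 0.0975]
eef_rot: [0.707, -0.02, 0.707, 0.018]
contact_force: [-1.8, -8.6, -0.8]
grip_width: 0.0006
```

```bash
python3 -c "
from h import *
st()"
```

```text
t 7.95 th 0.2765 yawth 0.315 rad 0.1374 tip 0.0315 Fy 8.49 Fz 2.25 Fup -0.75
```

Emit:
jog_arm:
  series:
    - [0.0047,0,0,0,0.0067,-0.0013,1]
    - [0.0047,0,0,0,0.0067,-0.0013,1]
    - [0.0047,0,0,0,0.0067,-0.0013,1]

```text
time: 8.25
eef_pos: [0.5125, -0.0434, 0.0975]
eef_rot: [0.707, -0.014, 0.707, 0.013]
contact_force: [-2.7, -8.6, 0.7]
grip_width: 0.0006
```

```bash
python3 -c "
from h import *
st()"
```

```text
t 8.25 th 0.2919 yawth 0.33 rad 0.1374 tip 0.0315 Fy 8.48 Fz 2.99 Fup 0.65
```

Emit:
jog_arm:
  series:
    - [0.0047,0,0,0,0.0067,-0.0013,1]
    - [0.0047,0,0,0,0.0067,-0.0013,1]
    - [0.0047,0,0,0,0.0067,-0.0013,1]

```text
time: 8.55
eef_pos: [0.512, -0.0419, 0.0975]
eef_rot: [0.707, -0.009, 0.707, 0.007]
contact_force: [-2.2, -10.9, 1.0]
grip_width: 0.0004
```

```bash
python3 -c "
from h import *
st()"
```

```text
t 8.55 th 0.3024 yawth 0.345 rad 0.1374 tip 0.0315 Fy 10.83 Fz 2.48 Fup 1.0
```

Emit:
jog_arm:
  series:
    - [0.0047,0,0,0,0.0067,-0.0013,1]
    - [0.0047,0,0,0,0.0067,-0.0013,1]
    - [0.0047,0,0,0,0.0067,-0.0013,1]

```text
time: 8.85
eef_pos: [0.5116, -0.0407, 0.0975]
eef_rot: [0.707, -0.004, 0.707, 0.002]
contact_force: [-1.3, -10.8, 0.8]
grip_width: 0.0003
```

```bash
python3 -c "
from h import *
st()
for c in('top',):
  cv2.imwrite('pics/t4.png',cv2.resize(snapshot(c)[110:250,220:370,::-1],None,fx=4,fy=4,interpolation=cv2.INTER_CUBIC))"
```

```text
t 8.85 th 0.3114 yawth 0.36 rad 0.1372 tip 0.0315 Fy 10.82 Fz 1.41 Fup 0.81
```

View pics/t4.png

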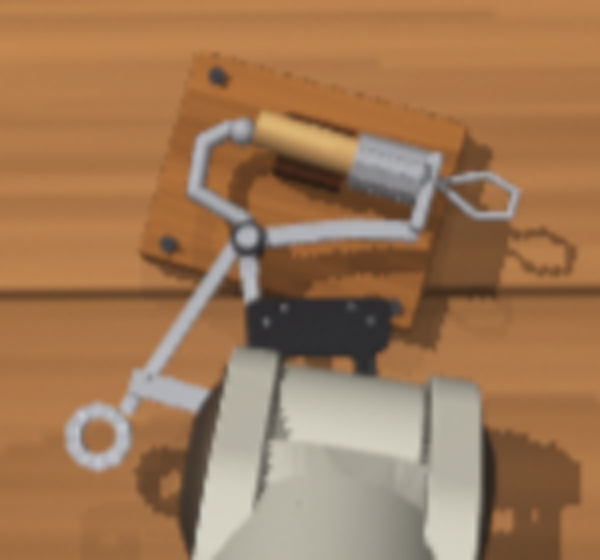

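Emit:
jog_arm:
  series:
    - [0.0047,0,0,0,0.0067,-0.0013,1]
    - [0.0047,0,0,0,0.0067,-0.0013,1]
    - [0.0047,0,0,0,0.0067,-0.0013,1]

```text
time: 9.2
eef_pos: [0.511, -0.0386, 0.0975]
eef_rot: [0.707, 0.001, 0.707, -0.003]
contact_force: [-3.2, -11.4, 1.9]
grip_width: 0.0
```

```bash
python3 -c "
from h import *
st()"
```

```text
t 9.2 th 0.3266 yawth 0.375 rad 0.1373 tip 0.0315 Fy 11.45 Fz 3.17 Fup 1.87
```

Emit:
jog_arm:
  series:
    - [0.0047,0,0,0,0.0067,-0.0013,1]
    - [0.0047,0,0,0,0.0067,-0.0013,1]
    - [0.0047,0,0,0,0.0067,-0.0013,1]

```text
time: 9.5
eef_pos: [0.5106, -0.0372, 0.0975]
eef_rot: [0.707, 0.006, 0.707, -0.009]
contact_force: [-4.1, -11.9, 1.6]
grip_width: 0.0003
```

```bash
python3 -c "
from h import *
st()"
```

```text
t 9.5 th 0.3373 yawth 0.39 rad 0.1372 tip 0.0315 Fy 11.96 Fz 3.81 Fup 1.61
```

Emit:
jog_arm:
  series:
    - [0.0047,0,0,0,0.0067,-0.0013,1]
    - [0.0047,0,0,0,0.0067,-0.0013,1]
    - [0.0047,0,0,0,0.0067,-0.0013,1]

```text
time: 9.8
eef_pos: [0.5102, -0.0359, 0.0975]
eef_rot: [0.707, 0.011, 0.707, -0.015]
contact_force: [-3.3, -14.3, 0.6]
grip_width: 0.0006
```

```bash
python3 -c "
from h import *
st()"
```

```text
t 9.8 th 0.3465 yawth 0.406 rad 0.1371 tip 0.0315 Fy 14.43 Fz 2.81 Fup 0.56
```

Emit:
jog_arm:
  series:
    - [0.0047,0,0,0,0.0067,-0.0013,1]
    - [0.0047,0,0,0,0.0067,-0.0013,1]
    - [0.0047,0,0,0,0.0067,-0.0013,1]

```text
time: 10.1
eef_pos: [0.5098, -0.0339, 0.0975]
eef_rot: [0.707, 0.017, 0.707, -0.02]
contact_force: [-4.3, -14.6, 2.5]
grip_width: 0.0002
```

```bash
python3 -c "
from h import *
st()"
```

```text
t 10.1 th 0.3611 yawth 0.421 rad 0.1371 tip 0.0315 Fy 14.83 Fz 3.51 Fup 2.49
```

```bash
python3 -c "
from h import *
n=snapshot('top')[:,:,::-1];cv2.imwrite('pics/full5.png',n)
o=cv2.imread('pics/t4.png');c=lambda a:cv2.resize(a[128:175,258:338],None,fx=8,fy=8,interpolation=cv2.INTER_CUBIC)[:290]
t4=cv2.resize(o[72:260,152:472],None,fx=2,fy=2)[:290]
cv2.imwrite('pics/cmp5.png',np.vstack([t4,c(n)]))"
```

```text
(no output)
```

View pics/cmp5.png

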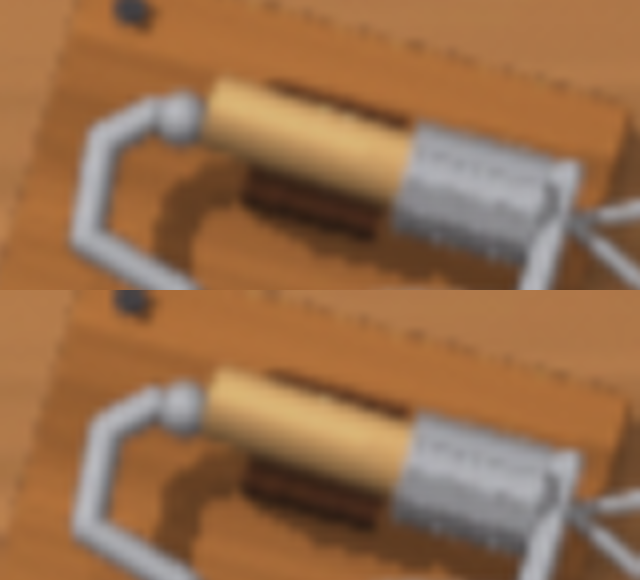

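Emit:
jog_arm:
  series:
    - [0,0,0,0,-0.007,0,1]
    - [0,0,0,0,-0.015,0,1]
    - [0,0,0,0,-0.025,0,1]
    - [0,0,0,0,-0.04,0,1]
    - [0,0,0,0,-0.07,0,1]
    - [0,0,0,0,-0.1,0,1]
    - [0,0,0,0,-0.1,0,1]
    - [0,0,0,-0.13,-0.1,0,1]
    - [0,0,0,-0.26,-0.1,0,1]
    - [0,0,0,-0.4,-0.1,0,1]
    - [0,0,0,-0.4,-0.3,0,1]
    - [0,0,0,-0.4,-0.5,0,1]
    - [0,0,0,-0.4,-0.5,0,1]
    - [0,0,0,-0.4,-0.5,0,1]
    - [0,0,0,-0.4,-0.5,0,1]

```text
time: 11.65
eef_pos: [0.5033, -0.1785, 0.2173]
eef_rot: [0.707, 0.017, 0.707, -0.017]
contact_force: [0.7, 0.9, 0.0]
grip_width: 0.0003
```

```bash
python3 -c "
from h import *
st()
for c in('top',):
  cv2.imwrite('pics/t6.png',cv2.resize(snapshot(c)[110:250,220:370,::-1],None,fx=4,fy=4,interpolation=cv2.INTER_CUBIC))"
```

```text
t 11.65 th -0.3826 yawth 0.417 rad 0.1366 tip 0.1513 Fy -0.97 Fz -0.69 Fup 0.05
```

View pics/t6.png

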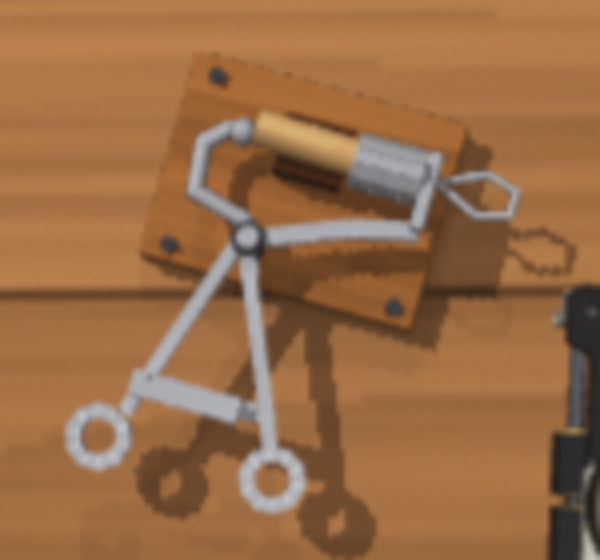

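```bash
python3 -c "
from h import *
for px in((272,480),(336,464)):
  M=atz('top',(px[0]/4+220-.2,px[1]/4+110-.2),.05)[:2];d=M-H;print(M,np.hypot(*d),A0-np.arctan2(d[1],d[0])%(2*np.pi))
for px in((243,130),(228,131),(218,133)):
  M=atz('top',(px[0]/4+220-.2,px[1]/4+110-.2),.05)[:2];d=M-H;print(np.hypot(*d),np.arctan2(d[1],d[0]))
"
```

```text
[ 0.51257276 -0.01865168] 0.1365814162494123 0.27087549008099643
[ 0.52140117 -0.05437915] 0.136245645328203 0.00027849755001874144
0.06126579393379757 0.03607629674316712
0.061657706471984444 0.17400175709958252
0.06182862778501313 0.2671481171809215
```

```bash
python3 -c "
from h import *
print(row(*pose(.274,0,.085,.005)))
a=pose(.274,0,.04,.005)
for k in(.04,.08,.12,.16,.2,.24):print(row(*pose(.274-k,0,.04,.005),*a))
"
```

```text
[-0.045, -0.0001, -0.0004, 0.2215, 0.5294, -0.0093]
[-0.0127, 0.0, 0.0, 0.0, -0.0188, 0.0004]
[-0.0255, 0.0, 0.0, 0.0, -0.0376, 0.0015]
[-0.0382, 0.0, 0.0, 0.0, -0.0563, 0.0034]
[-0.0509, 0.0, 0.0, 0.0, -0.0749, 0.006]
[-0.0637, 0.0, 0.0, 0.0, -0.0934, 0.0094]
[-0.0764, 0.0, 0.0, 0.0, -0.1117, 0.0135]
```

Emit:
jog_arm:
  series:
    - [-0.045,0,0,0,0.18,-0.009,1]
    - [-0.045,0,0,0,0.36,-0.009,1]
    - [-0.045,0,0,0,0.53,-0.009,1]
    - [-0.045,0,0,0.1,0.53,-0.009,1]
    - [-0.045,0,0,0.22,0.53,-0.009,1]
    - [-0.045,0,0,0.22,0.53,-0.009,1]
    - [-0.045,0,0,0.22,0.53,-0.009,1]
    - [-0.045,0,0,0.22,0.53,-0.009,1]

```text
time: 12.5
eef_pos: [0.5092, -0.0199, 0.1529]
eef_rot: [0.707, -0.033, 0.706, 0.033]
contact_force: [0.6, -0.1, -0.2]
grip_width: 0.0005
```

```bash
python3 -c "
from h import *
st();print(row(*pose(.274,0,.053,.005)))
"
```

```text
t 12.5 th 0.4617 yawth 0.275 rad 0.14 tip 0.0869 Fy 0.2 Fz -0.56 Fup -0.15
[-0.0004, 0.0007, -0.0, 0.1132, 0.0047, -0.0035]
```

Emit:
jog_arm:
  series:
    - [0,0,0,0.05,0.003,-0.003,1]
    - [0,0,0,0.09,0.003,-0.003,1]
    - [0,0,0,0.113,0.003,-0.003,1]
    - [0,0,0,0.12,0.003,-0.003,1]
    - [0,0,0,0.12,0.003,-0.003,1]

```text
time: 13.0
eef_pos: [0.5072, -0.0195, 0.1158]
eef_rot: [0.706, -0.033, 0.707, 0.033]
contact_force: [-1.0, -0.0, 3.1]
grip_width: 0.0002
```

```bash
python3 -c "
from h import *
st()"
```

```text
t 13.0 th 0.4635 yawth 0.276 rad 0.142 tip 0.0498 Fy -0.05 Fz 0.99 Fup 3.12
```

Emit:
jog_arm:
  series:
    - [0,0,0,0.006,0,0,1]
    - [0,0,0,0.01,0,0,1]
    - [0,0,0,0.01,0,0,1]

```text
time: 13.3
eef_pos: [0.5076, -0.0198, 0.1129]
eef_rot: [0.707, -0.033, 0.706, 0.033]
contact_force: [-0.7, -2.4, 3.7]
grip_width: 0.0006
```

```bash
python3 -c "
from h import *
st()"
```

```text
t 13.3 th 0.4616 yawth 0.276 rad 0.1416 tip 0.0469 Fy 2.32 Fz 0.95 Fup 3.67
```

Emit:
jog_arm:
  series:
    - [0,0,0,0.006,0,0,1]
    - [0,0,0,0.012,0,0,1]
    - [0,0,0,0.012,0,0,1]

```text
time: 13.6
eef_pos: [0.5075, -0.0194, 0.109]
eef_rot: [0.707, -0.033, 0.706, 0.033]
contact_force: [-1.8, -2.1, 5.2]
grip_width: 0.0006
```

```bash
python3 -c "
from h import *
st()"
```

```text
t 13.6 th 0.4643 yawth 0.276 rad 0.1417 tip 0.043 Fy 1.89 Fz 1.94 Fup 5.22
```

Emit:
jog_arm:
  series:
    - [0,0,0,0.006,0,0,1]
    - [0,0,0,0.006,0,0,1]

```text
time: 13.8
eef_pos: [0.5075, -0.0194, 0.1073]
eef_rot: [0.706, -0.033, 0.706, 0.033]
contact_force: [-0.4, -2.2, 6.6]
grip_width: 0.0005
```

```bash
python3 -c "
from h import *
st()"
```

```text
t 13.8 th 0.4642 yawth 0.275 rad 0.1417 tip 0.0413 Fy 2.18 Fz 0.57 Fup 6.56
```

Emit:
jog_arm:
  series:
    - [0,0,0,0.005,0,0,1]
    - [0,0,0,0.005,0,0,1]

```text
time: 14.0
eef_pos: [0.5075, -0.0194, 0.1059]
eef_rot: [0.706, -0.033, 0.706, 0.033]
contact_force: [-1.9, -1.7, 8.2]
grip_width: 0.0007
```

```bash
python3 -c "
from h import *
st()
cv2.imwrite('pics/s7.png',cv2.resize(snapshot('scene')[160:285,200:350,::-1],None,fx=5,fy=4.5,interpolation=cv2.INTER_CUBIC))"
```

```text
t 14.0 th 0.4642 yawth 0.276 rad 0.1417 tip 0.0399 Fy 1.55 Fz 2.09 Fup 8.18
```

View pics/s7.png

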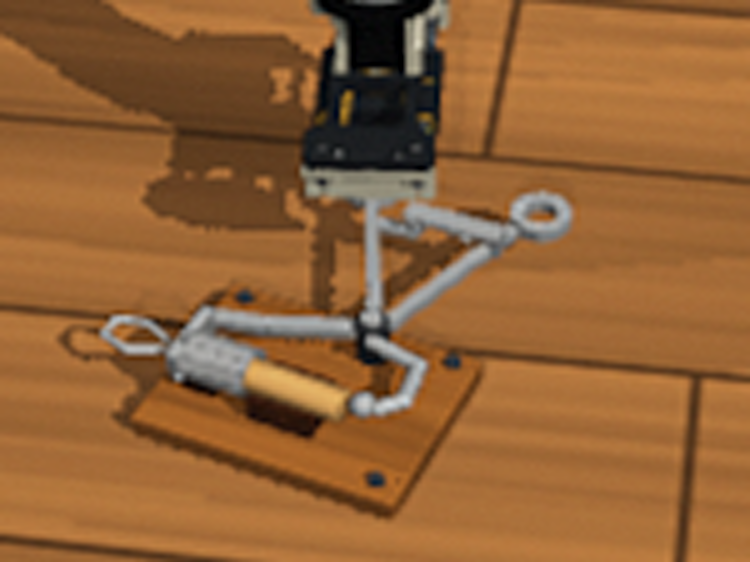

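Emit:
jog_arm:
  series:
    - [-0.006,0,0,0,-0.009,0,1]
    - [-0.0127,0,0,0,-0.0188,0.0004,1]
    - [-0.019,0,0,0,-0.028,0.001,1]
    - [-0.0255,0,0,0,-0.0376,0.0015,1]
    - [-0.0255,0,0,0,-0.0376,0.0015,1]

```text
time: 14.55
eef_pos: [0.5093, -0.0312, 0.1061]
eef_rot: [0.705, -0.061, 0.704, 0.061]
contact_force: [-1.7, -3.0, 8.0]
grip_width: 0.0012
```

```bash
python3 -c "
from h import *
st()"
```

```text
t 14.55 th 0.3807 yawth 0.195 rad 0.1415 tip 0.0401 Fy 2.67 Fz 2.21 Fup 7.99
```

Emit:
jog_arm:
  series:
    - [-0.006,0,0,0,-0.009,0,1]
    - [-0.0127,0,0,0,-0.0188,0.0004,1]
    - [-0.019,0,0,0,-0.028,0.001,1]
    - [-0.0255,0,0,0,-0.0376,0.0015,1]
    - [-0.032,0,0,0,-0.047,0.0025,1]
    - [-0.0382,0,0,0,-0.0563,0.0034,1]
    - [-0.045,0,0,0,-0.066,0.0047,1]
    - [-0.0509,0,0,0,-0.0749,0.006,1]
    - [-0.0509,0,0,0,-0.0749,0.006,1]

```text
time: 15.45
eef_pos: [0.5148, -0.0502, 0.1059]
eef_rot: [0.697, -0.117, 0.697, 0.119]
contact_force: [-2.3, 3.3, 7.8]
grip_width: 0.0004
```

```bash
python3 -c "
from h import *
st()"
```

```text
t 15.45 th 0.2411 yawth 0.034 rad 0.1411 tip 0.0399 Fy -3.83 Fz 1.09 Fup 7.75
```

Emit:
jog_arm:
  series:
    - [0,0,0,-0.02,0,0,1]
    - [0,0,0,-0.04,0,0,1]
    - [0,0,0,-0.08,0,0,1]
    - [0,0,0,-0.2,0,0,1]
    - [0,0,0,-0.35,0,0,1]
    - [0,0,0,-0.4,-0.2,0,1]
    - [0,0,0,-0.4,-0.35,0,1]
    - [0,0,0,-0.4,-0.5,0,1]
    - [0,0,0,-0.4,-0.5,0,1]
    - [0,0,0,-0.4,-0.5,0,1]
    - [0,0,0,-0.4,-0.5,0,1]
    - [0,0,0,-0.4,-0.5,0,1]

```text
time: 16.65
eef_pos: [0.5633, -0.1919, 0.2254]
eef_rot: [0.697, -0.118, 0.697, 0.119]
contact_force: [-0.1, -0.2, 0.3]
grip_width: 0.0003
```

```bash
python3 -c "
from h import *
st()
n=snapshot('top')[110:250,220:370,::-1]
cv2.imwrite('pics/t8.png',cv2.resize(n,None,fx=4,fy=4,interpolation=cv2.INTER_CUBIC))"
```

```text
t 16.65 th -0.6394 yawth 0.033 rad 0.1419 tip 0.1594 Fy 0.1 Fz 0.18 Fup 0.25
```

View pics/t8.png

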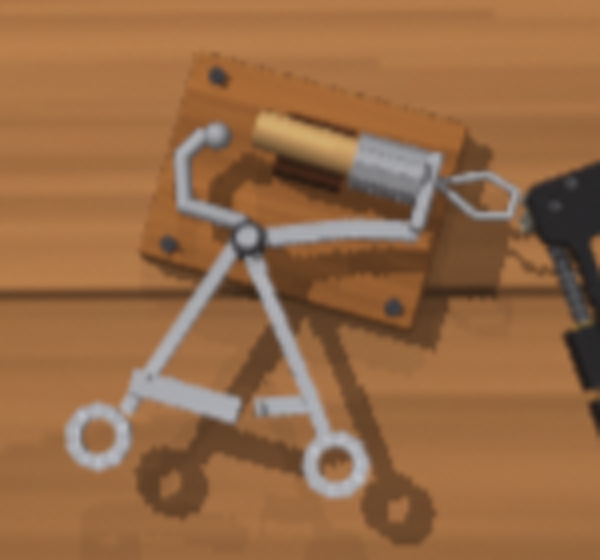

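```bash
python3 -c "
from h import *
print(finish_job())"
```

```text
the job is handed in; nothing more can be done
None
```

The handle is pressed home in the ferrule and the clamp is back wide open. I handed the job in at about 16.7 s on the robot's clock.

- **Closing:** I pushed the outer side of the moving ring with closed fingertips along its arc, up to about 15 N (limit 20 N). The handle went in about 7–8 mm. It then stayed still in the pictures while the force rose from about 11 to 15 N, so I took it as bottomed.
- **Holding:** With the arm off the clamp, the ratchet held the ring at about 0.27 rad. The jaw had turned about 0.23 rad, and from that difference I estimate about 17–19 N at the jaw (over 6 N counts as firm). That is an estimate from the pictures, not a measurement.
- **Releasing:** I pressed the ring down about 10 mm by fingertip height with about 8 N, led it outwards to about 0.03 rad while still pressed, then lifted off.
- **Last check:** In the final top picture the ring is back at its starting place (wide open) and the handle is still home, to within about a pixel. The arm is clear, with about 0 N of contact. I never steered near the wooden handle or the pottery, but I did not check the pottery in a final picture.
- **Disagreement:** While pushing, the ring angle worked out from the arm's position read up to 0.36 rad, more than the camera later showed. I put this down to the fingers bending, and relied on the camera and the measured force instead.

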